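# Load the block warmer and set its push-to-turn selector

## Robot

A 7-joint arm with a two-finger parallel gripper is mounted at the origin on the work surface. World frame = base frame: x ahead of the robot, y to its left, z up, the work surface at z = 0. Lengths are in m, angles in rad, forces in N, time in s.
With the tool pointing down it reaches from about 0.425 to 0.925 m from the base axis. Payload 6.8 kg.
Tool frame: the origin (TCP) lies midway between the tips of the shut fingers; the grasp point (between the pads) lies 19 mm behind it; z points along the fingers, y is the direction in which the jaws open and shut (so a half turn about z gives the same grasp; the last joint's range is limited). The gripper opens to 85 mm and grips with 20 to 120 N. Pads are 22 mm wide; open, the fingers measure 114 mm over their backs; the gripper's body (76 mm by 85 mm) begins 54 mm behind the grasp point. The pads swing forward as they close: fully open they stand 13 mm farther back than shut.
Start: joints at [-1.427, 0.477, 0.022, 1.555, -0.011, 1.109, -0.083], TCP at [0.168, 0.654, 0.231] pointing down, gripper open.
Joint ranges: [-2.96, 2.96], [-0.34, 2.1], [-1.41, 1.46], [0.24, 2.44], [-1.37, 4.51], [0.17, 1.92], [-2.96, 2.96]. Speed limits (rad/s): [2.39, 2.39, 3.14, 3.14, 3.14, 3.14, 3.14].

## Interface

Orientations are given as a rotation vector (axis times angle).
In Python, from bench import r gives the robot as it stands. The module is installed in compiled form; this text tells all that it offers.
- The arm moves only by the tool play_rows, never from a script. Its argument "plan" is a list of rows, each a list of 7 numbers: the shift along the world's x, y, z in mm, then the turn, a rotation vector about the world's x, y, z in rad, then the finger opening in mm, from 0 to 85.4. A call has 1 to 12 rows; each row is the pose to reach, as a shift and turn from the pose commanded when the call began; what a row does not reach only later rows make up. A row lasts 1/10 s, in which the tool goes at most 50 mm and 8.59 degrees, less where a joint would pass 70% of its speed; a pose out of reach is approached as far as the arm can. A call with a gripper value outside its range is refused whole. The fingers move at their own pace and stop on an object; "grip_force" is the grip in N (left out, the last holds). Time passes only in rows, so rows that repeat a pose let the fingers close. It gives the time, the measured TCP pose, the force and the opening at its end, in the units of the state.
- r.get_obs(): the state, without advancing time (a new reading comes with each control period).
- r.grab_frame(name): name is "side" or "top"; returns a dict with "color" (420x560x3 uint8, blue, green, red), "z_map" (420x560 float32, m along the optical axis (not along the pixel's ray), 0 where there is no reading), "camera_matrix" (3x3 intrinsics, pixels), "R" (3x3) and "t" (3): a world point X has camera coordinates R X + t. Camera axes: x right, y down, z forward; pixel columns grow to the right and rows downward; lengths in m; the calibration is good to about 2 mm. A picture is of the moment at which its call begins.
- r.hand_in(): hands the job in, once; it reports no verdict.
The state is a dict: "clock": time; "joints": joint angles; "qvel": joint speeds; "tau": joint torques, N m; "tcp_pos": TCP position; "orientation": TCP orientation; "contact_force": force on the tool from outside, world axes, zero at the start; "moment": the same for the moment, N m; "grip_width": finger opening in m.
Only numpy, scipy, OpenCV 4.12 (cv2) and the standard library are available. Lean on these libraries where they do the work, as an engineer would, in place of code of your own. Each camera call takes 0.05 s, during which the arm holds its last target.

## Task

Stand the squat sample jar upright in the open square well of the block warmer, setting it down gently, not dropping it, and let go. Then start the warmer: push the selector knob on the sloped panel in, turn it one position clockwise so that it points straight up the slope, and let it spring back out there; do not force it round without pushing it in. Leave the other glassware and the dish standing where they are.

Things in the scene. Friction and masses are not known exactly. Their poses are not given: they have to be found in the camera images.
- jar_center (a point): Centre (half-way up) of the squat glass sample jar, 0.15 to 0.3 kg: round, 56 mm across, 80 mm tall in all, straight-sided up to 50 mm from its foot, with a wide white screw cap 50 mm across on the top 16 mm. It stands upright on the table among other white-capped bottles; it is the short, wide one. z is up along its axis.
- well_floor (a point): Centre of the floor of the open square well of the warmer, a white bench unit fixed to the table, 190 mm deep (x) by 270 mm wide (y). The well, in its right half as the robot sees it, is 100 x 100 mm inside, with 10 mm walls standing 20 mm above this floor, which lies 30 mm above the table. x points to the unit's back, y to its left (the knob panel), z up.
- panel_face (a point): Where the knob's axis meets the sloped panel in the unit's left half, 85 mm above the table; 134 mm left (y) of the well's centre. z points out of the panel: 30 degrees from vertical, leaning to the unit's front. x points straight up the slope, y to the unit's left. The panel housing is 132 mm wide (y) and 120 mm high at its back.
- selector_grip (a point): Grip point of the black knob, on its axis, half-way up its grip bar; 38 mm out from panel_face while out; moves with the knob. z points out along the axis, x along the bar to where its white pointer line points. Bar: 44 mm long (x), 14 thick (y), from 17 mm below to 15 above this point. Under the bar a round skirt, 48 mm across, 8 mm thick, is 13 mm off the panel when out.
- selector_turn (a joint): Knob angle, rad, growing clockwise seen from outside the panel (about -z). Positions, with one, two, three white strokes: 0 (off, the start: points up the slope but 60 degrees to the left), 1.047 (wanted: straight up the slope), 2.094 (too far). About 0.1 rad of play in each. Locked in each position unless pushed in; then it turns easily (0.06 Nm).
- selector_push (a joint): How far the knob is pushed in along its axis, m: 0 out, 0.009 at the stop. The lock clears at 0.005. The return spring takes 4.5 N to start and 9 N at the stop. Let go in a position, the knob springs fully out by itself; let go between positions it stays in by about 4 mm.
- tall_bottle: Bystander: tall clear glass bottle with a narrow neck and white cap, 60 mm across, 150 mm tall; origin at the centre of its underside.
- slim_bottle: Bystander: small slim clear glass bottle with a white cap, 38 mm across, 95 mm tall; origin at the centre of its underside.
- beaker: Bystander: empty glass beaker, 68 mm across the rim, 90 mm tall; origin at the centre of its underside.
- dish: Bystander: covered clear round culture dish, 92 mm across, 20 mm tall; origin at the centre of its underside.

How it is judged:
On the way, in this order (a step that is already met when the one before it is completed fails the run):
1. the jar stands upright in the well, released (x of jar_center in the frame of well_floor between -0.025 and 0.025 m and y of jar_center in the frame of well_floor between -0.025 and 0.025 m and z of jar_center in the frame of well_floor between 0.036 and 0.044 m and angle between jar_center's own z axis and vertical below 0.1 rad and contact force between the fingers and jar below 0.05 N), for 0.2 s.
2. the selector is pushed in by more than 4 mm before it has turned out of its first position (less than 0.6 rad) (value of joint selector_push above 0.004 m and value of joint selector_turn below 0.6 rad), for 0.05 s.
3. the selector is at its second position, sprung out (value of joint selector_turn between 0.907 and 1.187 rad and value of joint selector_push below 0.0015 m), for 0.2 s.
At the end, for the whole second after the job is handed in: The jar stands upright (within 0.1 rad) on the floor of the well, its centre within 25 mm of the well's centre along each side, released and at rest; the selector stands at its second position (1.047 rad, within 0.14 rad) and has sprung out (pushed in less than 1.5 mm) (all of step 1 and all of step 3 and linear speed of jar below 0.02 m/s); the robot touches nothing.
It fails at once if the tall bottle, slim bottle, beaker or culture dish is shifted by more than 30 mm or tipped over (distance of any of tall_bottle, slim_bottle, beaker, dish from where it was at the start of the episode above 0.03 m or angle between any of tall_bottle, slim_bottle, beaker, dish's own z axis and vertical above 0.5 rad).
It fails at once if the jar is dropped (it falls free faster than 0.5 m/s) or tipped past 45 degrees ((contact force between the fingers and jar below 0.05 N and linear speed of jar above 0.5 m/s) or angle between jar_center's own z axis and vertical above 0.785 rad).
It fails at once if the selector is forced round (0.35 to 0.75 rad) without being pushed in (less than 2 mm) (value of joint selector_turn between 0.35 and 0.75 rad and value of joint selector_push below 0.002 m).
It also fails if it takes over 54 s, if anything falls off the work surface, if the arm or the gripper's body presses on something with over 40 N, if the wrist force passes 120 N, or if a joint passes its speed limit or range.

## Working session

There is one attempt and no reset: what is moved stays moved. The work goes in short steps, Python scripts to look and compute and a tool call to move; the robot and the scene stay as the last step left them, time stands still between calls to the robot, and variables do not carry over. Pictures are saved under pics/ and viewed, and the job is handed in when it is done.

Besides the shell and the picture viewer there is one more tool, called after "Request:" as name(argument=value, ...) on one line, values as JSON. play_rows: Moves the arm, as the interface text tells. Its arguments: {"type":"object","properties":{"plan":{"type":"array"},"grip_force":{"type":"number"}},"required":["plan"]}

```bash
mkdir -p pics
cat > h.py <<'E'
import numpy as np, cv2
from bench import r
def grab(n,tag):
    f=r.grab_frame(n); cv2.imwrite(f'pics/{tag}.png',f['color']); np.savez(f'{tag}.npz',**f); return f
def pts(f):
    z=f['z_map'];K=f['camera_matrix'];v,u=np.mgrid[:z.shape[0],:z.shape[1]]
    c=np.stack([(u-K[0,2])/K[0,0]*z,(v-K[1,2])/K[1,1]*z,z],-1)
    P=(c-f['t'])@f['R']; P[z==0]=np.nan; return P
def ray(f,u,v,h):
    K=f['camera_matrix'];d=np.array([(u-K[0,2])/K[0,0],(v-K[1,2])/K[1,1],1])@f['R']
    o=-f['R'].T@f['t']; return o+d*(h-o[2])/d[2]
def proj(f,X):
    c=f['R']@np.array(X)+f['t'];p=f['camera_matrix']@c;return p[:2]/p[2]
E
python3 - <<'E'
from h import *
for n in('side','top'):
    f=grab(n,n+'0'); print(n,-f['R'].T@f['t'],f['R'].round(3).tolist(),f['camera_matrix'].round(1).tolist())
print({k:np.round(v,3).tolist() for k,v in r.get_obs().items()})
E
```

```text
side [ 0.14033638 -0.86522673  0.82143229] [[0.867, -0.498, -0.002], [-0.308, -0.533, -0.788], [0.391, 0.684, -0.616]] [[487.5, 0.0, 279.6], [0.0, 487.5, 207.5], [0.0, 0.0, 1.0]]
top [ 0.4368919  -0.03356483  1.12452835] [[0.025, -1.0, 0.006], [-0.984, -0.025, -0.174], [0.174, -0.002, -0.985]] [[415.2, 0.0, 280.3], [0.0, 415.2, 211.9], [0.0, 0.0, 1.0]]
{'clock': 0.1, 'joints': [-1.427, 0.478, 0.022, 1.556, -0.012, 1.109, -0.083], 'qvel': [-0.001, -0.001, -0.001, -0.003, 0.001, 0.001, -0.001], 'tau': [0.004, -59.776, 1.613, -28.196, 0.013, 0.005, -0.0], 'tcp_pos': [0.168, 0.653, 0.23], 'orientation': [-0.394, -3.117, 0.003], 'contact_force': [-0.425, 0.486, 0.457], 'moment': [0.013, 0.001, -0.003], 'grip_width': 0.085}
```

View pics/side0.png

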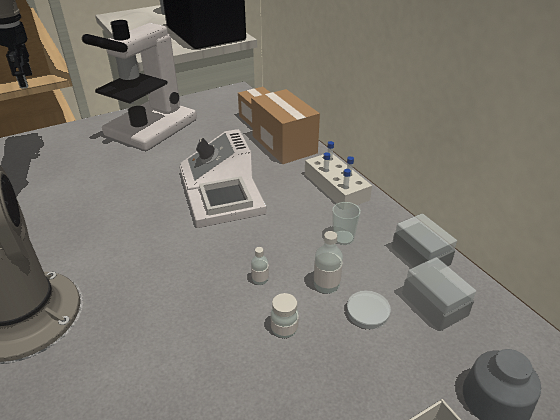

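View pics/top0.png

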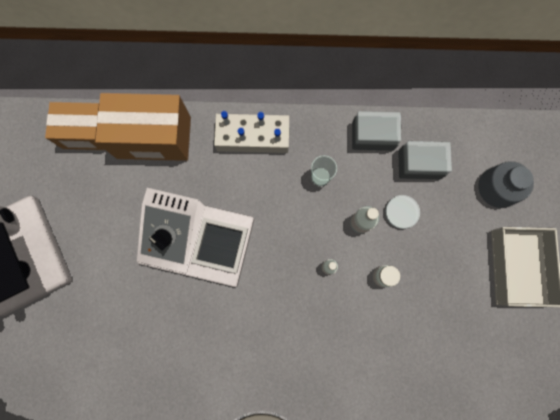

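The side view shows the jar at about (285,315) and the warmer at (220,180). In the top view the jar cap is at (388,276), the well at (221,245) and the knob at (161,238). Next I'll measure these.

Run:
```python
from h import *
s=dict(np.load('side0.npz'));t=dict(np.load('top0.npz'))
def crop(f,x,y,w,h,k,n): cv2.imwrite(f'pics/{n}.png',cv2.resize(f['color'][y:y+h,x:x+w],None,fx=k,fy=k,interpolation=cv2.INTER_CUBIC))
crop(t,130,180,130,110,6,'t_w'); crop(s,170,120,110,110,5,'s_w'); crop(t,310,190,120,110,6,'t_j')
# jar cap
for n,f,(u,v) in(('t',t,(388,276)),('s',s,(285,303))):
    m=cv2.inRange(f['color'],(130,160,170),(255,255,255)); P=pts(f)
    k,l=cv2.connectedComponents(m); print(n,f['color'][v,u],P[v,u])
    mm=l==l[v,u]; q=P[mm]; q=q[~np.isnan(q[:,0])]; top=q[q[:,2]>.074]
    print(mm.sum(),len(top),np.median(top,0),(top.min(0)+top.max(0))/2,top.max(0)-top.min(0))
# well: heights in top
P=pts(t)
for v in range(190,290,6): print(v,[int(1000*P[v,u,2]) if P[v,u,2]==P[v,u,2] else -1 for u in range(132,260,5)])
print(ray(t,388,276,.08),ray(s,285,301,.08))
```

```text
t [203 218 225] [ 0.46627984 -0.30739986  0.08022865]
315 303 [ 0.46859172 -0.3125833   0.08109936] [ 0.46775317 -0.31229738  0.08147579] [0.04699503 0.04630094 0.01090582]
s [184 200 206] [ 0.46809197 -0.31222936  0.07930227]
370 369 [ 0.46710691 -0.31111091  0.0811687 ] [ 0.4669836  -0.31078485  0.08114192] [0.04852264 0.04778909 0.00813914]
190 [3, 0, -2, 124, 119, 118, 0, 2, 1, 2, -3, 3, 0, 0, 2, 1, 0, 2, 4, 0, 1, 0, 4, 6, -2, 0]
196 [3, -2, -6, 118, 120, 122, 121, 122, 118, 121, 119, 2, 1, 3, 0, 1, 1, 0, -1, 4, -3, -4, 0, 1, 2, 0]
202 [4, 2, -4, 117, 120, 122, 118, 121, 122, 121, 122, 120, 120, 120, 0, 1, 3, 1, 0, 4, 0, 0, 1, 2, 0, 0]
208 [-4, -6, 115, 116, 121, 121, 119, 121, 121, 119, 118, 121, 120, 103, 53, 26, 31, 32, 2, 1, -3, 0, 0, 1, 2, 2]
214 [1, 2, 109, 109, 112, 112, 116, 114, 117, 119, 119, 117, 118, 88, 32, 30, 30, 32, 31, 30, 31, 38, 27, 2, 0, 0]
220 [0, 0, 97, 100, 101, 105, 103, 103, -1, 109, 113, 116, 113, 74, 32, 50, 50, 32, 28, 30, 33, 33, 29, 31, 31, 0]
226 [0, 3, 88, 92, 92, 95, 99, 95, 101, 101, 105, 104, 108, 56, 51, 31, 33, 34, 32, 51, 50, 48, 49, 30, 6, -
[... 407 characters left out ...]
 31, 31, 29, 39, 0, -3, 2]
256 [-1, 43, 45, 52, 51, 52, 52, 54, 59, 61, 62, 63, 29, 41, 29, 32, 30, 31, 32, 29, 35, 47, 28, 2, 2, -1]
262 [-1, 26, 34, 39, 42, 43, 49, 46, 46, 51, 57, 52, 30, 46, 52, 46, 30, 34, 29, 27, 29, 52, 27, -1, 2, 1]
268 [0, -1, 1, 0, 1, 1, 27, 33, 39, 39, 44, 33, 30, 29, 29, 33, 32, 29, 54, 50, 47, 50, -1, 0, -1, 2]
274 [1, 0, -2, 1, 0, -1, 0, 0, -2, 0, -5, 27, 30, 32, 31, 30, 29, 31, 30, 33, 30, 33, 0, -3, -2, -4]
280 [1, 1, -1, -1, 0, -3, 3, 0, 0, -2, 0, 0, -2, 0, 0, 0, 29, 32, 30, 30, 28, 32, 2, 2, 1, 0]
286 [0, 3, -1, 0, 1, 0, 1, 1, 2, 0, -2, 1, 1, 1, 0, 2, 0, 2, 3, 0, 2, 0, -2, -1, 3, 3]
[ 0.46628627 -0.30745981  0.08      ] [ 0.47038595 -0.30830718  0.08      ]
```

View pics/t_w.png

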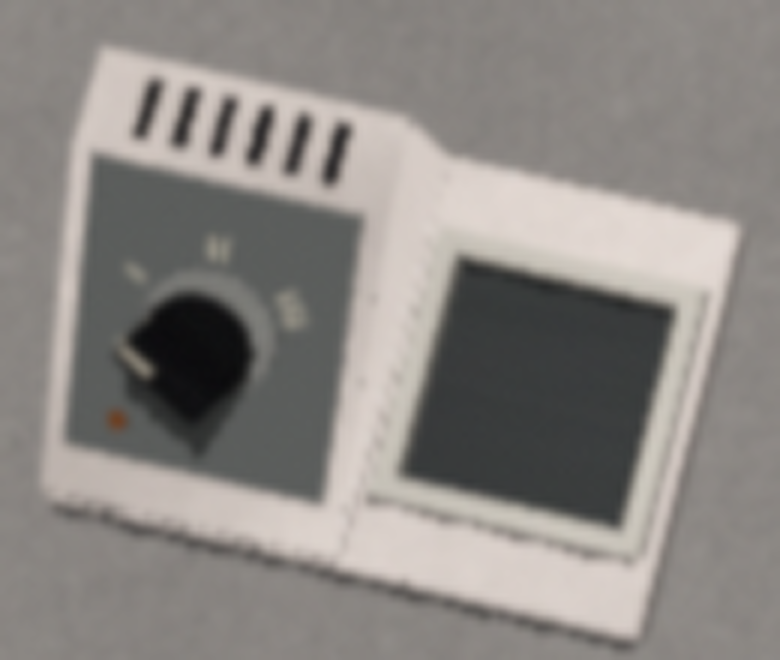

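View pics/s_w.png

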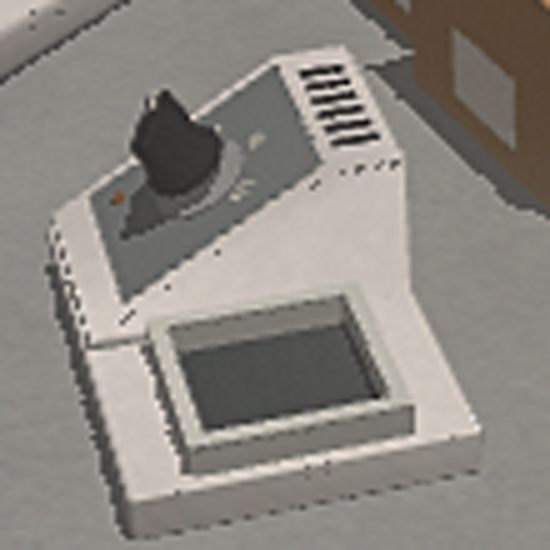

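View pics/t_j.png

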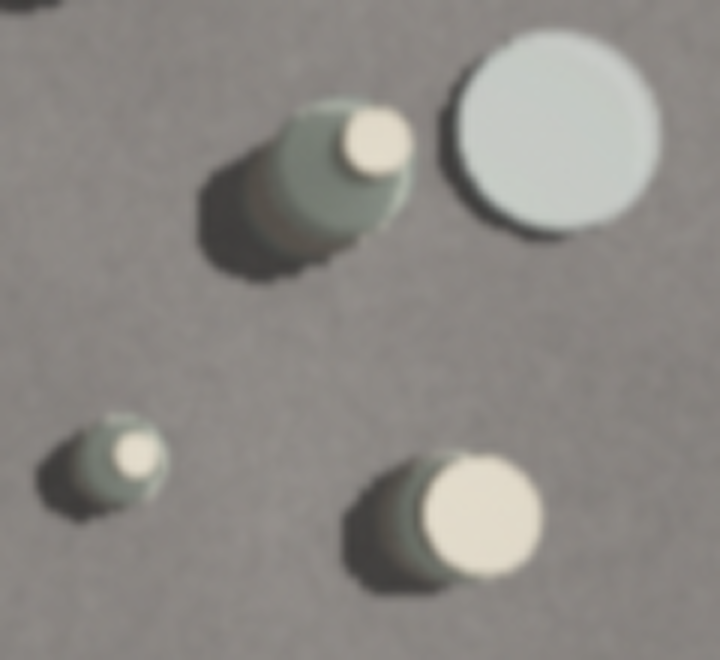

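Run:
```python
from h import *
s=dict(np.load('side0.npz'));t=dict(np.load('top0.npz'))
def rep(n,q):
    c,wh,a=cv2.minAreaRect((q*1000).astype(np.float32)); print(n,len(q),np.round(c,1),np.round(wh,1),round(a,2))
for n,f,mx in(('t',t,None),('s',s,None)):
    P=pts(f); col=f['color'].astype(int)
    m=(np.abs(P[...,0]-.53)<.12)&(P[...,1]>-.02)&(P[...,1]<.25)
    # dark floor
    d=m&(col.max(-1)<85)&(np.abs(P[...,2]-.03)<.008)
    d=cv2.morphologyEx(d.astype(np.uint8),cv2.MORPH_OPEN,np.ones((3,3)))
    k,l,st,ct=cv2.connectedComponentsWithStats(d); i=1+np.argmax(st[1:,4]); 
    pix=np.argwhere(l==i); q=np.array([ray(f,u,v,.03)[:2] for v,u in pix]); rep(n+' floor',q)
# top corners by hand (crop px/6+offset) rim outer z=.05, floor dark z=.03
g=lambda x,y:((x+.5)/6-.5+130,(y+.5)/6-.5+180)
for nm,h,c in(('rim inner',.05,[(458,255),(678,305),(622,530),(402,478)]),('rim outer',.05,[(437,232),(706,292),(640,560),(368,497)])):
    C=np.array([ray(t,*g(*p),h)[:2] for p in c]);print(nm,C.round(4).tolist(),C.mean(0),[np.linalg.norm(C[i]-C[i-1]).round(3) for i in range(4)])
gs=lambda x,y:((x+.5)/5-.5+170,(y+.5)/5-.5+120)
c=[(148,328),(352,290),(413,405),(185,445)]
C=np.array([ray(s,*gs(*p),.05)[:2] for p in c]);print('side rim outer',C.round(4).tolist(),C.mean(0),[np.linalg.norm(C[i]-C[i-1]).round(3) for i in range(4)])
# base footprint
P=pts(t);q=P[(P[...,2]>.015)&(P[...,0]>.3)&(P[...,0]<.75)&(P[...,1]>-.02)&(P[...,1]<.36)&(np.indices(P.shape[:2])[1]<256)&(np.indices(P.shape[:2])[0]>185)&(np.indices(P.shape[:2])[1]>133)]
rep('foot',q[:,:2])
rep('foot2',q[q[:,2]>.06][:,:2])
# knob points: dark, above panel
for n,f in(('t',t),('s',s)):
    P=pts(f);col=f['color']; m=(col.max(-1)<60)&(P[...,0]>.4)&(P[...,0]<.65)&(P[...,1]>.12)&(P[...,1]<.34)&(P[...,2]>.1)
    q=P[m];print(n,len(q),np.nanmean(q,0),np.nanmax(q,0),np.nanmin(q,0))
```

```text
t floor 1311 [538.5 123.1] [96.  96.6] 78.32
s floor 517 [542.3 137.9] [72.3 94.6] 78.68
rim inner [[0.5948, 0.1584], [0.5753, 0.0617], [0.4778, 0.0817], [0.4976, 0.177]] [0.53635451 0.11970129] [np.float64(0.099), np.float64(0.099), np.float64(0.099), np.float64(0.097)]
rim outer [[0.6047, 0.1681], [0.5813, 0.0498], [0.4653, 0.0735], [0.4891, 0.191]] [0.53509304 0.12060203] [np.float64(0.118), np.float64(0.121), np.float64(0.118), np.float64(0.12)]
side rim outer [[0.4892, 0.187], [0.6018, 0.164], [0.5825, 0.0527], [0.4658, 0.0811]] [0.5348228  0.12119797] [np.float64(0.108), np.float64(0.115), np.float64(0.113), np.float64(0.12)]
foot 8015 [551.6 186.3] [269.2 190.3] 78.12
foot2 3375 [579.2 248.6] [134.4 155.4] 78.15
t 296 [0.54674692 0.24951898 0.11919702] [0.64786821 0.27381337 0.13953201] [0.51547657 0.19669888 0.10103511]
s 250 [0.55604718 0.24708015 0.11838526] [0.64921538 0.2854949  0.13899641] [0.51418118 0.19530171 0.10017504]
```

```bash
cat >> h.py <<'E'
W=np.array([.536,.121,.03]); yaw=np.radians(-11.7)
ux=np.array([np.cos(yaw),np.sin(yaw),0]);uy=np.array([-np.sin(yaw),np.cos(yaw),0]);uz=np.array([0,0,1.])
nz=-.5*ux+np.sqrt(.75)*uz; nx=np.sqrt(.75)*ux+.5*uz
E
python3 - <<'E'
from h import *
for nm in('top0','side0'):
    f=dict(np.load(nm+'.npz'));P=pts(f);col=f['color'].astype(int)
    L=np.stack([(P-W)@ux,(P-W)@uy,P[...,2]],-1)
    # grey panel pixels
    m=(np.abs(L[...,1]-.134)<.055)&(col.max(-1)<125)&(col.max(-1)>80)&(L[...,2]>.05)&(L[...,2]<.115)&(np.abs(L[...,0])<.1)
    q=L[m]; res=None
    for _ in range(4):
        A=np.c_[q[:,0],q[:,1],np.ones(len(q))];c=np.linalg.lstsq(A,q[:,2],rcond=None)[0]; e=q[:,2]-A@c; q=q[np.abs(e)<.005]
    x0=(.085-c[2]-c[1]*.134)/c[0]
    x1=np.median(q[:,0]-(q[:,2]-.085)/np.tan(np.pi/6))
    print(nm,len(q),'slope deg',np.degrees(np.arctan(c[0])),c,'x0',x0,x1)
    F=W+ux*x1+uy*.134; F[2]=.085
    K=np.stack([(P-F)@nx,(P-F)@uy,(P-F)@nz],-1)
    m=(K[...,2]>.02)&(K[...,2]<.07)&(np.abs(K[...,0])<.05)&(np.abs(K[...,1])<.05)
    q=K[m&(K[...,2]>.045)];print('F',F,'top of knob n',len(q),q.mean(0),np.percentile(q[:,2],[50,95]))
    print(cv2.minAreaRect((q[:,:2]*1000).astype(np.float32)))
    w=K[m&(col.min(-1)>110)];print('pointer',len(w),w.mean(0) if len(w) else '')
    q=K[(K[...,2]>.01)&(K[...,2]<.07)&(np.hypot(K[...,0],K[...,1])<.04)];print('all',len(q),(q.max(0)+q.min(0))/2,q.max(0)-q.min(0))
E
```

```text
top0 1430 slope deg 29.91832288254833 [ 0.57545112 -0.00293563  0.09148572] x0 -0.010587081707146558 -0.010502965865771579
F [0.55288875 0.25434572 0.085     ] top of knob n 116 [ 0.00466257 -0.00110256  0.05098926] [0.05121093 0.05437293]
((3.629258632659912, -0.24486923217773438), (43.81875991821289, 14.543617248535156), 57.97055435180664)
pointer 0 
all 327 [ 0.00756505 -0.00224353  0.03397242] [0.036382   0.04358326 0.04289193]
side0 582 slope deg 29.912099620835292 [5.75306543e-01 7.32219601e-05 9.28011297e-02] x0 -0.013577007847743239 -0.013511971049170655
F [0.54994227 0.25495591 0.085     ] top of knob n 65 [ 0.00516923 -0.00205945  0.05055866] [0.05121569 0.05451727]
((5.780584335327148, -1.0558891296386719), (45.65559768676758, 16.169578552246094), 55.593135833740234)
pointer 4 [0.01227079 0.01111082 0.05413382]
all 248 [ 0.00458449 -0.00456298  0.03332016] [0.04550639 0.04630439 0.043041  ]
```

Run:
```python
from h import *
t=dict(np.load('top0.npz'));s=dict(np.load('side0.npz'))
g=lambda x,y:((x+.5)/6-.5+310,(y+.5)/6-.5+190)
print('jar',ray(t,*g(483,516),.08),'slim',ray(t,*g(138,455),.095),'tall',ray(t,*g(378,141),.15),'dish',ray(t,*g(558,130),.02))
print('tall side',ray(s,330,236,.15),'slim side',ray(s,259,251,.095))
```

```text
jar [ 0.46744187 -0.31267785  0.08      ] slim [ 0.48827925 -0.16734005  0.095     ] tall [ 0.61190136 -0.25532979  0.15      ] dish [ 0.64237516 -0.3662866   0.02      ]
tall side [ 0.60936547 -0.25558211  0.15      ] slim side [ 0.48635706 -0.16920874  0.095     ]
```

Request:
play_rows(plan=[[40,-48,20,0,0,-0.15,85],[70,-95,20,0,0,-0.3,85],[100,-142,20,0,0,-0.45,85],[130,-190,20,0,0,-0.6,85],[160,-235,20,0,0,-0.75,85],[185,-280,20,0,0,-0.9,85],[210,-325,20,0,0,-1.05,85],[235,-370,20,0,0,-1.2,85],[255,-415,20,0,0,-1.3,85],[270,-460,20,0,0,-1.4,85]])

```text
clock: 1.1
tcp_pos: [0.4245, 0.2268, 0.2512]
orientation: [2.314, 2.125, 0.0]
contact_force: [0.1, 0.5, -0.8]
grip_width: 0.085
```

Request:
play_rows(plan=[[25,-44,0,0,0,0,85],[40,-90,0,0,0,-0.05,85],[50,-138,0,0,0,-0.1,85],[55,-187,0,0,0,-0.15,85],[60,-236,0,0,0,-0.2,85],[60,-285,0,0,0,-0.25,85],[55,-334,0,0,0,-0.3,85],[50,-383,0,0,0,-0.3,85],[42,-432,0,0,0,-0.3,85],[34,-480,0,0,0,-0.3,85],[29,-506,0,0,0,-0.3,85],[29,-506,0,0,0,-0.3,85]])

```text
clock: 2.3
tcp_pos: [0.4508, -0.2817, 0.2514]
orientation: [2.607, 1.75, -0.003]
contact_force: [-0.0, 1.0, -0.5]
grip_width: 0.0849
```

Run:
```python
from h import *
o=r.get_obs();print({k:np.round(o[k],4).tolist() for k in('joints','tcp_pos','orientation','clock','contact_force')})
t=grab('top','top1')
```

```text
{'joints': [-0.2408, 0.279, 0.8312, 1.9151, -0.2347, 1.0472, 0.3011], 'tcp_pos': [0.4508, -0.2817, 0.2514], 'orientation': [2.6073, 1.7501, -0.0025], 'clock': 2.3, 'contact_force': [-0.0431, 1.0326, -0.5441]}
```

View pics/top1.png

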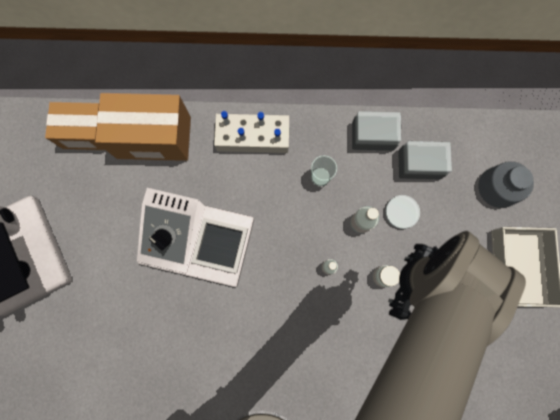

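Request:
play_rows(plan=[[0,0,0,0,0,0,85],[0,0,0,0,0,0,85],[0,0,0,0,0,0,85]])

```text
clock: 2.65
tcp_pos: [0.4535, -0.2758, 0.2512]
orientation: [-2.599, -1.763, -0.0]
contact_force: [-0.4, -1.0, -0.4]
grip_width: 0.085
```

Request:
play_rows(plan=[[14,-36,0,0,0,0,85],[14,-36,-45,0,0,0,85],[14,-36,-90,0,0,0,85],[14,-36,-131,0,0,0,85],[14,-36,-131,0,0,0,85],[14,-36,-131,0,0,0,85],[14,-36,-131,0,0,0,85]])

```text
clock: 3.35
tcp_pos: [0.4684, -0.314, 0.1226]
orientation: [2.599, 1.759, 0.003]
contact_force: [-0.8, -0.3, -0.1]
grip_width: 0.0849
```

Run:
```python
from h import *
s=grab('side','side2')
cv2.imwrite('pics/s2c.png',cv2.resize(s['color'][220:370,200:360],None,fx=4,fy=4,interpolation=cv2.INTER_CUBIC))
```

```text
(no output)
```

View pics/s2c.png

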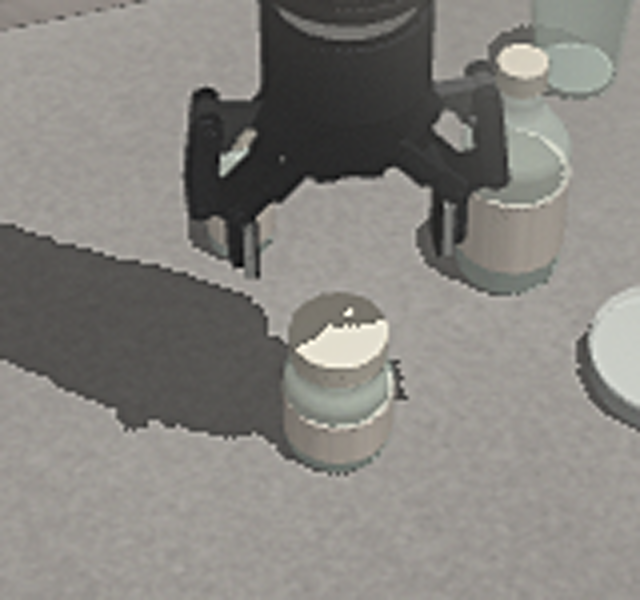

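Run:
```python
from h import *
s=dict(np.load('side2.npz'))
for z in(.0,.08,.125,.135,.145): 
    p=proj(s,(.4672,-.312,z)); q=proj(s,(.4684,-.314,z)); print(z,(p-[200,220])*4,(q-[200,220])*4)
```

```text
0.0 [337.61549252 434.3066845 ] [341.55993646 436.08023691]
0.08 [338.21253708 331.44261802] [342.35958032 333.21092314]
0.125 [338.5760239  268.81792391] [342.84644729 270.57845215]
0.135 [338.65974421 254.39385578] [342.95858902 256.15210138]
0.145 [338.74458206 239.77724771] [343.07222913 241.53299249]
```

Request:
play_rows(plan=[[-1,2,-35,0,0,0,85],[-1,2,-70,0,0,0,85],[-1,2,-95,0,0,0,85],[-1,2,-104,0,0,0,85],[-1,2,-104,0,0,0,85],[-1,2,-104,0,0,0,85]])

```text
clock: 4.0
tcp_pos: [0.4671, -0.3121, 0.018]
orientation: [2.6, 1.759, 0.002]
contact_force: [0.4, -0.4, -0.2]
grip_width: 0.0847
```

Run:
```python
from h import *
s=grab('side','side3')
cv2.imwrite('pics/s3c.png',cv2.resize(s['color'][220:370,200:360],None,fx=4,fy=4,interpolation=cv2.INTER_CUBIC))
```

```text
(no output)
```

View pics/s3c.png

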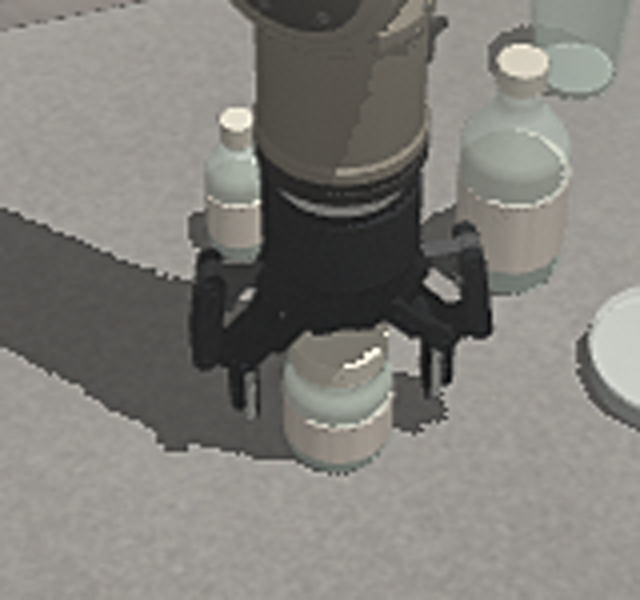

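Request:
play_rows(plan=[[0,0,0,0,0,0,48],[0,0,0,0,0,0,48],[0,0,0,0,0,0,48],[0,0,0,0,0,0,48],[0,0,0,0,0,0,48],[0,0,0,0,0,0,48]], grip_force=35)

```text
clock: 4.65
tcp_pos: [0.4664, -0.3113, 0.0177]
orientation: [2.602, 1.76, 0.002]
contact_force: [-2.5, 2.4, 11.7]
grip_width: 0.0544
```

Request:
play_rows(plan=[[0,0,10,0,0,0,48],[0,0,30,0,0,0,48],[0,0,70,0,0,0,48],[0,0,110,0,0,0,48],[0,0,150,0,0,0,48],[0,0,150,0,0,0,48],[0,0,150,0,0,0,48]])

```text
clock: 5.35
tcp_pos: [0.4662, -0.311, 0.167]
orientation: [2.601, 1.76, 0.002]
contact_force: [0.3, 0.3, -2.9]
grip_width: 0.0548
```

Run:
```python
from h import *
s=grab('side','side4')
cv2.imwrite('pics/s4c.png',cv2.resize(s['color'][120:320,180:380],None,fx=3,fy=3,interpolation=cv2.INTER_CUBIC))
```

```text
(no output)
```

View pics/s4c.png

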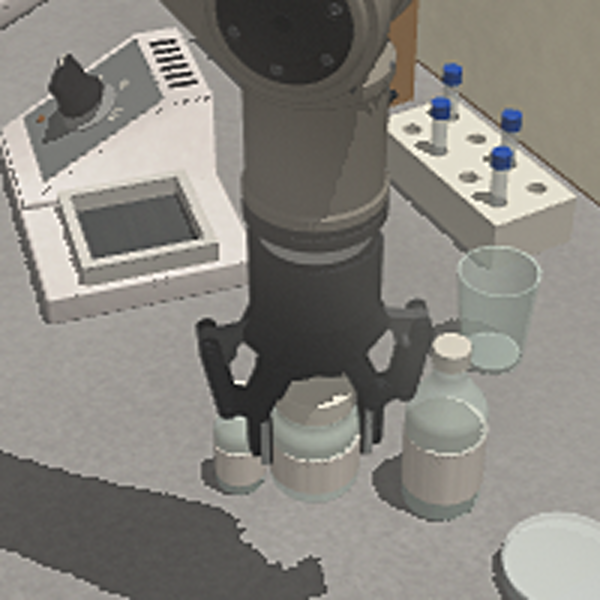

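Request:
play_rows(plan=[[10,20,10,0,0,0,48],[20,60,20,0,0,0.02,48],[28,100,20,0,0,0.04,48],[36,140,20,0,0,0.06,48],[44,180,20,0,0,0.08,48],[50,220,20,0,0,0.1,48],[56,260,20,0,0,0.12,48],[60,300,20,0,0,0.14,48],[64,340,20,0,0,0.16,48],[68,380,20,0,0,0.18,48],[70,410,20,0,0,0.18,48],[70,430,20,0,0,0.18,48]])

```text
clock: 6.6
tcp_pos: [0.5345, 0.1217, 0.1842]
orientation: [-2.429, -1.99, 0.005]
contact_force: [-0.5, 0.3, -2.0]
grip_width: 0.0547
```

Request:
play_rows(plan=[[0,0,0,0,0,0,48],[0,0,0,0,0,0,48],[0,0,0,0,0,0,48]])

```text
clock: 6.9
tcp_pos: [0.5353, 0.1171, 0.1855]
orientation: [2.435, 1.985, -0.003]
contact_force: [-0.3, 0.6, -3.3]
grip_width: 0.0544
```

Request:
play_rows(plan=[[1,4,-20,0,0,0,48],[1,4,-50,0,0,0,48],[1,4,-80,0,0,0,48],[1,4,-105,0,0,0,48],[1,4,-115,0,0,0,48],[1,4,-115,0,0,0,48],[1,4,-115,0,0,0,48]])

```text
clock: 7.6
tcp_pos: [0.5377, 0.1222, 0.0722]
orientation: [2.434, 1.986, 0.002]
contact_force: [1.0, -0.3, -1.5]
grip_width: 0.0548
```

Run:
```python
from h import *
s=grab('side','side5')
cv2.imwrite('pics/s5c.png',cv2.resize(s['color'][90:240,140:300],None,fx=4,fy=4,interpolation=cv2.INTER_CUBIC))
```

```text
(no output)
```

View pics/s5c.png

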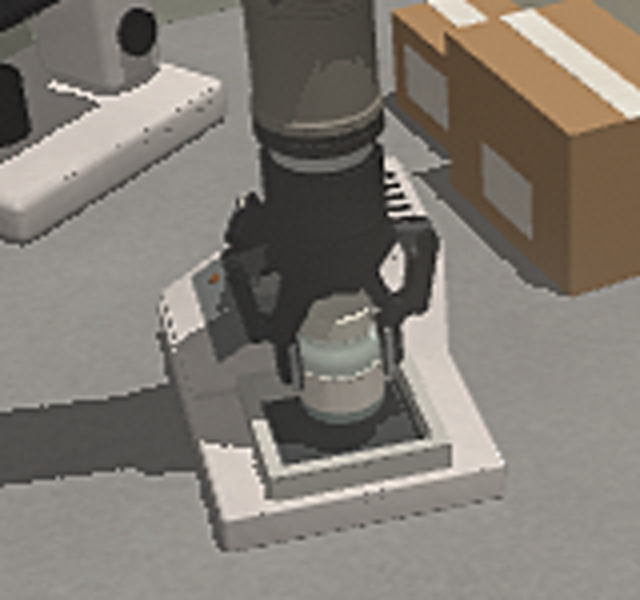

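Request:
play_rows(plan=[[-1,-1,-6,0,0,0,48],[-1,-1,-12,0,0,0,48],[-1,-1,-17,0,0,0,48],[-1,-1,-20,0,0,0,48],[-1,-1,-22,0,0,0,48],[-1,-1,-23,0,0,0,48],[-1,-1,-23,0,0,0,48]])

```text
clock: 8.35
tcp_pos: [0.5359, 0.1217, 0.0482]
orientation: [2.433, 1.987, -0.0]
contact_force: [-0.4, -0.2, -3.0]
grip_width: 0.0548
```

Request:
play_rows(plan=[[0,0,-0.5,0,0,0,48],[0,0,-1,0,0,0,48],[0,0,-1.5,0,0,0,48],[0,0,-1.5,0,0,0,48],[0,0,-1.5,0,0,0,48]])

```text
clock: 8.85
tcp_pos: [0.5361, 0.1218, 0.0477]
orientation: [-2.433, -1.987, -0.001]
contact_force: [-3.7, -0.7, 7.7]
grip_width: 0.0548
```

Request:
play_rows(plan=[[0,0,0,0,0,0,58],[0,0,0,0,0,0,62],[0,0,0,0,0,0,66],[0,0,0,0,0,0,66],[0,0,0,0,0,0,66]])

```text
clock: 9.35
tcp_pos: [0.536, 0.1217, 0.0467]
orientation: [2.433, 1.987, -0.0]
contact_force: [-0.3, 0.7, 0.7]
grip_width: 0.0662
```

Request:
play_rows(plan=[[0,0,5,0,0,0,70],[0,0,20,0,0,0,70],[0,0,40,0,0,0,70],[0,0,80,0,0,0,70],[0,0,120,0,0,0,70],[0,0,160,0,0,0,70],[0,0,160,0,0,0,70]])

```text
clock: 10.05
tcp_pos: [0.5394, 0.1218, 0.2131]
orientation: [2.432, 1.984, 0.016]
contact_force: [0.3, -0.0, 0.2]
grip_width: 0.0702
```

Run:
```python
from h import *
o=r.get_obs();print({k:np.round(o[k],4).tolist() for k in('joints','tcp_pos','orientation','clock','contact_force','grip_width')})
s=grab('side','side6')
cv2.imwrite('pics/s6c.png',cv2.resize(s['color'][90:240,140:300],None,fx=4,fy=4,interpolation=cv2.INTER_CUBIC))
P=pts(s);q=P[(P[...,2]>.104)&(P[...,2]<.118)&(np.hypot(P[...,0]-.536,P[...,1]-.121)<.04)]
print(len(q),np.median(q,0),(q.max(0)+q.min(0))/2,q.max(0)-q.min(0))
```

```text
{'joints': [-0.9015, 0.3471, 0.7138, 1.9128, -0.2761, 0.9696, -0.2635], 'tcp_pos': [0.5394, 0.1218, 0.2131], 'orientation': [2.4321, 1.9844, 0.0158], 'clock': 10.05, 'contact_force': [0.3319, -0.0335, 0.1828], 'grip_width': 0.0702}
192 [0.53460746 0.11806172 0.11102326] [0.53577089 0.12100452 0.10937057] [0.04811011 0.04870347 0.01073487]
```

View pics/s6c.png

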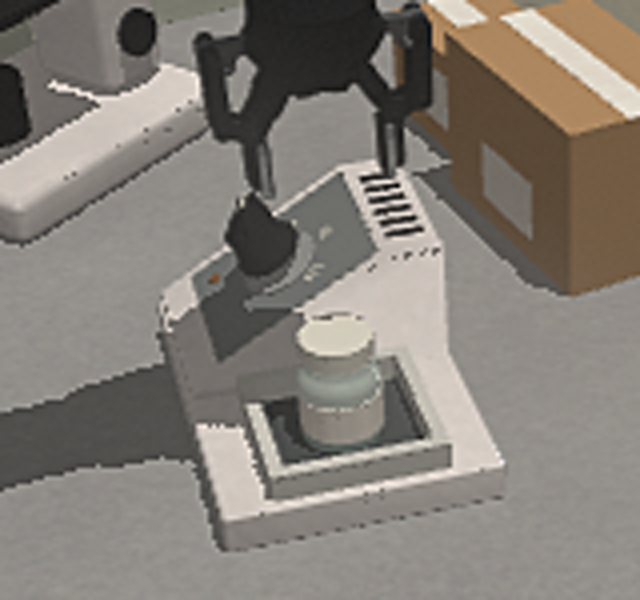

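```bash
cat >> h.py <<'E'
from scipy.spatial.transform import Rotation as Ro
F=np.array([.5553,.2532,.087])
def Rt(turn): # tool orientation with bar at knob angle turn
    a=np.pi/3-turn; b=nx*np.cos(a)+uy*np.sin(a); y=-np.cross(nz,b); z=-nz
    return Ro.from_matrix(np.c_[np.cross(y,z),y,z])
E
python3 - <<'E'
from h import *
o=r.get_obs();R0=Ro.from_rotvec(o['orientation']);p=np.array(o['tcp_pos'])
for h in(.125,.025):
    T=F+h*nz; print(h,T,((T-p)*1000).round(1),(Rt(0)*R0.inv()).as_rotvec().round(4))
print(R0.as_matrix().round(3),Rt(0).as_matrix().round(3))
b=nx*.5+uy*np.sqrt(.75);c=np.cross(nz,b)
for n,sc,(x,y) in(('top0',6,(130,180)),('side6',4,(140,90))):
    f=dict(np.load(n+'.npz')); im=cv2.resize(f['color'][y:y+150,x:x+130],None,fx=sc,fy=sc,interpolation=cv2.INTER_CUBIC)
    for e,k in((22,7),(22,-7),(-22,7),(-22,-7),(0,0)):
        u=(proj(f,F+.053*nz+b*e/1e3+c*k/1e3)-[x,y]+.5)*sc; cv2.circle(im,tuple(int(i) for i in u),4,(0,0,255),1)
    cv2.imwrite(f'pics/chk_{n}.png',im[150:500,:400])
E
```

```text
0.125 [0.49409857 0.26587421 0.19525318] [-43.7 143.9 -15.2] [ 0.0296 -0.5221 -0.5149]
0.025 [0.54305971 0.25573484 0.10865064] [   5.2  133.7 -101.8] [ 0.0296 -0.5221 -0.5149]
[[ 0.2    0.98   0.006]
 [ 0.98  -0.2    0.003]
 [ 0.004  0.005 -1.   ]] [[ 0.6    0.633  0.49 ]
 [ 0.76  -0.642 -0.101]
 [ 0.25   0.433 -0.866]]
```

View pics/chk_top0.png

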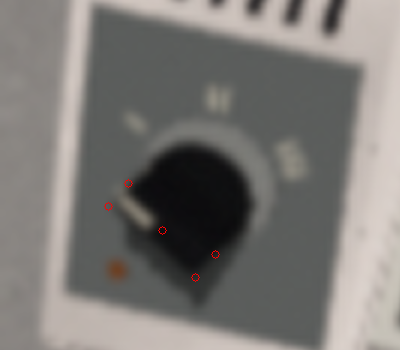

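View pics/chk_side6.png

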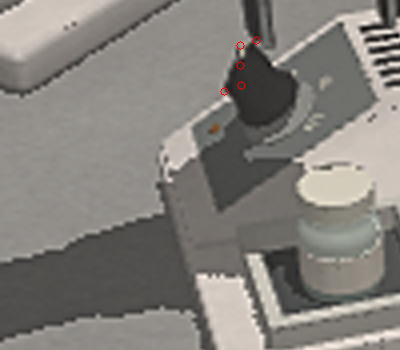

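Request:
play_rows(plan=[[0,0,20,0,0,0,60],[0,40,20,0.005,-0.09,-0.09,50],[-10,80,20,0.01,-0.19,-0.19,45],[-25,115,20,0.015,-0.28,-0.28,45],[-45,144,0,0.02,-0.38,-0.37,45],[-45,144,-16,0.03,-0.47,-0.46,45],[-45,144,-16,0.03,-0.522,-0.515,45],[-45,144,-16,0.03,-0.522,-0.515,45],[-45,144,-16,0.03,-0.522,-0.515,45],[-45,144,-16,0.03,-0.522,-0.515,45]], grip_force=60)

```text
clock: 11.1
tcp_pos: [0.492, 0.2647, 0.1913]
orientation: [2.535, 1.135, 0.593]
contact_force: [-0.4, -0.1, 0.4]
grip_width: 0.0448
```

```bash
sed -i 's/^F=.*/F=np.array([.5540,.2535,.0862])/' h.py
cat >> h.py <<'E'
def rel(turn,h):
    o=r.get_obs();R0=Ro.from_rotvec(o['orientation']);p=np.array(o['tcp_pos']);T=F+h*nz
    print('shift',((T-p)*1000).round(1),'turn',(Rt(turn)*R0.inv()).as_rotvec().round(4))
def where():
    o=r.get_obs();p=np.array(o['tcp_pos'])-F;R=Ro.from_rotvec(o['orientation']).as_matrix()
    print('panel frame mm',(np.array([p@nx,p@uy,p@nz])*1000).round(1),'F',(np.array([o['contact_force']@v for v in(nx,uy,nz)])).round(1),'M',np.round(o['moment'],2),'j',np.round(o['joints'],2),'w',o['grip_width'],o['clock'])
E
python3 - <<'E'
from h import *
where(); rel(0,.125); rel(0,.05)
s=grab('side','side7')
t=grab('top','top7')
im=np.hstack([cv2.resize(s['color'][70:240,120:260],None,fx=2.8,fy=2.8),cv2.resize(t['color'][150:320,100:240],None,fx=2.8,fy=2.8)])
cv2.imwrite('pics/c7.png',im)
E
```

```text
panel frame mm [ -2.   -1.7 122.5] F [-0.1 -0.2  0.5] M [0.1  0.51 0.01] j [-1.76  0.39  1.11  2.21  0.16  0.44 -1.6 ] w 0.044836162059239876 11.1
shift [0.8 1.5 3.1] turn [-0.0002 -0.0075  0.0011]
shift [ 37.5  -6.1 -61.8] turn [-0.0002 -0.0075  0.0011]
```

View pics/c7.png

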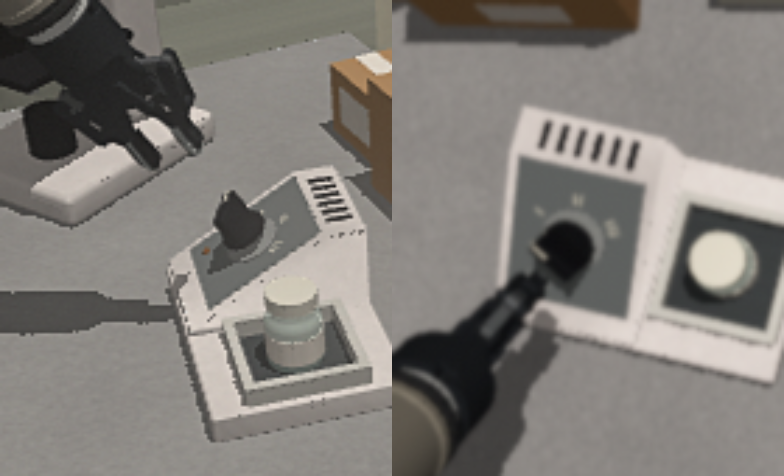

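Request:
play_rows(plan=[[10,0,-12,0,-0.007,0,45],[20,-2,-30,0,-0.007,0,45],[30,-4,-47,0,-0.007,0,45],[37,-6,-61,0,-0.007,0,45],[37,-6,-61,0,-0.007,0,45],[37,-6,-61,0,-0.007,0,45]])

```text
clock: 11.8
tcp_pos: [0.5289, 0.2584, 0.1304]
orientation: [2.532, 1.13, 0.602]
contact_force: [-0.7, 0.2, 0.2]
grip_width: 0.0451
```

Run:
```python
from h import *
where(); rel(0,.025)
s=grab('side','side8')
t=grab('top','top8')
im=np.hstack([cv2.resize(s['color'][110:200,160:240],None,fx=5,fy=5,interpolation=2),cv2.resize(t['color'][200:290,130:210],None,fx=5,fy=5,interpolation=2)])
cv2.imwrite('pics/c8.png',im)
```

```text
panel frame mm [ 0.  -0.3 51.1] F [-0.5  0.   0.5] M [0.07 0.51 0.06] j [-1.51  0.51  0.91  2.2   0.08  0.28 -1.54] w 0.04506131022669508 11.8
shift [ 12.8  -2.3 -22.6] turn [-0.0011  0.0002  0.0031]
```

View pics/c8.png

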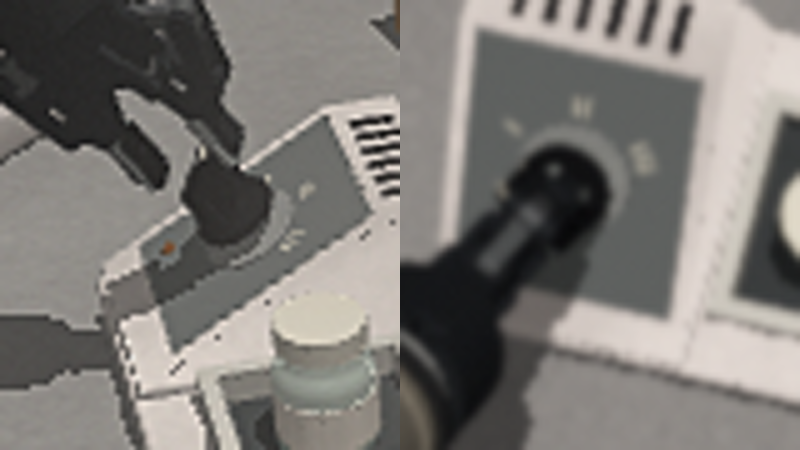

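Request:
play_rows(plan=[[4,-1,-7,0,0,0,45],[8,-1.5,-15,0,0,0,45],[13,-2.3,-22.6,0,0,0,45],[13,-2.3,-22.6,0,0,0,45],[13,-2.3,-22.6,0,0,0,45]])

```text
clock: 12.4
tcp_pos: [0.541, 0.257, 0.1069]
orientation: [2.53, 1.133, 0.602]
contact_force: [-0.5, 0.7, 1.1]
grip_width: 0.0449
```

Run:
```python
from h import *
where(); rel(0,.025)
s=grab('side','side9')
cv2.imwrite('pics/c9.png',cv2.resize(s['color'][110:200,160:240],None,fx=6,fy=6,interpolation=2))
```

```text
panel frame mm [-1.3  0.8 24.6] F [-0.   0.6  1.3] M [0.16 0.55 0.06] j [-1.43  0.56  0.84  2.19  0.06  0.23 -1.53] w 0.04490529829327397 12.4
shift [ 0.8 -1.   1. ] turn [ 0.0003 -0.      0.0009]
```

View pics/c9.png

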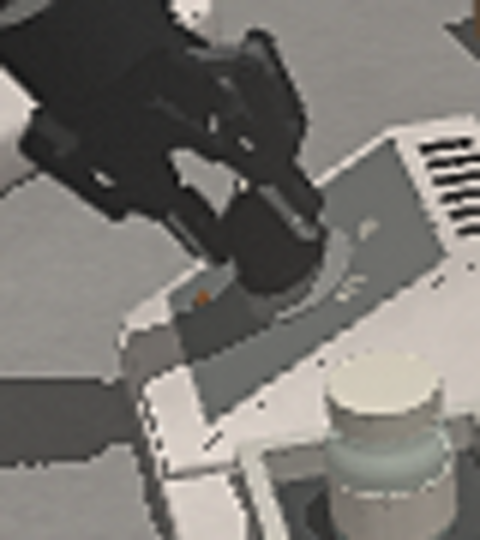

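Request:
play_rows(plan=[[0,0,0,0,0,0,30],[0,0,0,0,0,0,20],[0,0,0,0,0,0,10],[0,0,0,0,0,0,5],[0,0,0,0,0,0,5],[0,0,0,0,0,0,5]], grip_force=20)

```text
clock: 13.05
tcp_pos: [0.5407, 0.2577, 0.1072]
orientation: [2.53, 1.134, 0.603]
contact_force: [-2.8, 1.2, 1.9]
grip_width: 0.0135
```

Run:
```python
from h import *
where(); rel(0,.025); rel(0,.014)
o=r.get_obs();R=Ro.from_rotvec(o['orientation']).as_matrix();print('tool-frame force',R.T@o['contact_force'])
```

```text
panel frame mm [-1.6  1.4 25.1] F [-1.6  0.6  3.1] M [ 0.25  0.98 -0.04] j [-1.44  0.56  0.84  2.19  0.06  0.23 -1.53] w 0.013504059395456963 13.05
shift [ 1.1 -1.7  0.7] turn [-0.0007  0.0001 -0.0001]
shift [ 6.5 -2.8 -8.8] turn [-0.0007  0.0001 -0.0001]
tool-frame force [-0.29380993 -1.661785   -3.11587369]
```

Request:
play_rows(plan=[[0,0,0,0,0,0,5],[0,0,0,0,0,0,5],[1.3,-0.3,-2.2,0,0,0,5],[2.5,-0.5,-4.4,0,0,0,5],[3.7,-0.8,-6.5,0,0,0,5],[3.7,-0.8,-6.5,0,0,0,5],[3.7,-0.8,-6.5,0,0,0,5]], grip_force=70)

```text
clock: 13.75
tcp_pos: [0.5445, 0.2569, 0.1005]
orientation: [2.531, 1.134, 0.603]
contact_force: [-6.3, 1.3, 4.4]
grip_width: 0.013
```

```bash
cat >> h.py <<'E'
F=F-.0022*nx+.0008*uy
E
python3 - <<'E'
from h import *
where(); rel(0,.017)
E
```

```text
panel frame mm [ 0.7  0.6 17.4] F [-3.4  0.   7.1] M [0.33 1.17 0.  ] j [-1.41  0.57  0.82  2.19  0.05  0.22 -1.52] w 0.012968997595750986 13.75
shift [-0.5 -0.5 -0.7] turn [-0.0006 -0.      0.    ]
```

Request:
play_rows(plan=[[0,0,0,0.049,-0.01,-0.087,5],[-0.2,-0.2,0,0.098,-0.02,-0.173,5],[-0.3,-0.3,0,0.147,-0.03,-0.26,5],[-0.4,-0.4,0,0.196,-0.04,-0.346,5],[-0.5,-0.5,0,0.245,-0.05,-0.433,5],[-0.5,-0.5,0,0.245,-0.05,-0.433,5]])

```text
clock: 14.35
tcp_pos: [0.5441, 0.2573, 0.1006]
orientation: [2.824, 0.486, 0.715]
contact_force: [-6.2, 3.6, 5.1]
grip_width: 0.0126
```

Run:
```python
from h import *
where(); rel(0.5,.017);rel(1.047,.017)
```

```text
panel frame mm [ 0.3  0.9 17.7] F [-3.3  2.3  7.8] M [0.63 1.23 0.24] j [-1.46  0.6   0.89  2.19 -0.18  0.22 -1.8 ] w 0.012644925656047749 14.35
shift [-0.1 -0.9 -0.8] turn [-0.0026  0.0002  0.0012]
shift [-0.1 -0.9 -0.8] turn [ 0.2653 -0.0549 -0.4725]
```

Request:
play_rows(plan=[[0,-0.2,-0.3,0.049,-0.01,-0.087,5],[0,-0.3,-0.3,0.098,-0.02,-0.173,5],[0,-0.4,-0.3,0.147,-0.03,-0.26,5],[0,-0.5,-0.3,0.196,-0.04,-0.346,5],[0,-0.5,-0.3,0.245,-0.05,-0.433,5],[0,-0.5,-0.3,0.265,-0.055,-0.473,5],[0,-0.5,-0.3,0.265,-0.055,-0.473,5],[0,-0.5,-0.3,0.265,-0.055,-0.473,5]])

```text
clock: 15.15
tcp_pos: [0.5441, 0.2578, 0.1003]
orientation: [2.97, -0.299, 0.794]
contact_force: [-5.8, 4.5, 4.9]
grip_width: 0.0124
```

Run:
```python
from h import *
where(); rel(1.047,.017);rel(1.047,.027)
t=grab('top','top10');s=grab('side','side10')
im=np.hstack([cv2.resize(s['color'][110:200,160:240],None,fx=5,fy=5,interpolation=2),cv2.resize(t['color'][200:290,130:210],None,fx=5,fy=5,interpolation=2)])
cv2.imwrite('pics/c10.png',im)
```

```text
panel frame mm [ 0.1  1.4 17.5] F [-3.2  3.3  7.6] M [1.14 1.25 0.43] j [-1.5   0.64  0.96  2.19 -0.43  0.23 -2.1 ] w 0.012432207985928817 15.15
shift [-0.1 -1.4 -0.5] turn [ 0.0007 -0.0009 -0.0031]
shift [-5.  -0.4  8.1] turn [ 0.0007 -0.0009 -0.0031]
```

View pics/c10.png

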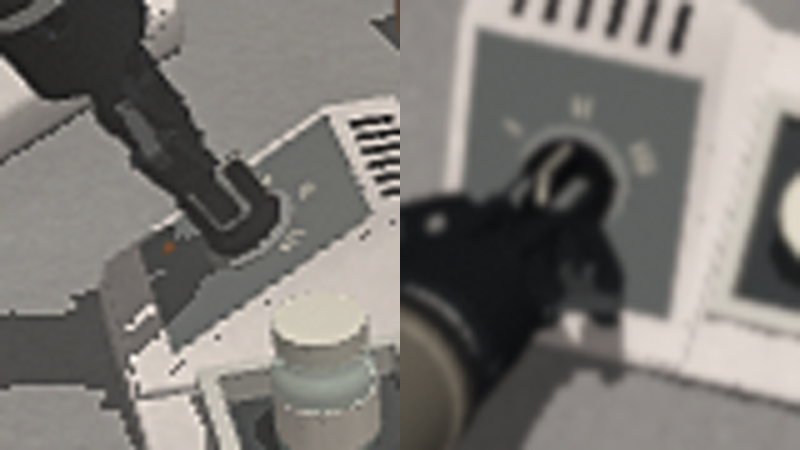

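Request:
play_rows(plan=[[-1.2,-0.2,2.2,0,0,0,5],[-2.4,-0.3,4.3,0,0,0,5],[-3.7,-0.3,6.5,0,0,0,5],[-3.7,-0.3,6.5,0,0,0,5]])

```text
clock: 15.65
tcp_pos: [0.5404, 0.2585, 0.107]
orientation: [2.971, -0.298, 0.795]
contact_force: [-4.6, 6.7, 1.5]
grip_width: 0.0126
```

Run:
```python
from h import *
where(); rel(1.047,.025)
```

```text
panel frame mm [ 0.2  1.3 25.1] F [-4.3  5.6  4.2] M [1.47 1.21 0.72] j [-1.52  0.63  0.98  2.19 -0.43  0.24 -2.11] w 0.012562791773036307 15.65
shift [-0.4 -1.3 -0.2] turn [-0.0001 -0.0006 -0.0044]
```

Request:
play_rows(plan=[[0,0,0,0,0,0,20],[0,0,0,0,0,0,32],[0,0,0,0,0,0,45],[0,0,0,0,0,0,45],[0,0,0,0,0,0,45]])

```text
clock: 16.15
tcp_pos: [0.5406, 0.2549, 0.1069]
orientation: [2.967, -0.303, 0.794]
contact_force: [0.6, -0.2, -0.3]
grip_width: 0.045
```

Request:
play_rows(plan=[[-5,1,8,0,0,0,45],[-15,3,26,0,0,0,45],[-30,6,52,0,0,0,45],[-45,9,80,0,0,0,45],[-60,12,106,0,0,0,45],[-75,15,132,0,0,0,45],[-75,15,132,0,0,0,45],[-75,15,132,0,0,0,45]])

```text
clock: 16.95
tcp_pos: [0.4651, 0.2712, 0.2393]
orientation: [2.971, -0.301, 0.794]
contact_force: [-0.8, -0.6, -0.5]
grip_width: 0.0452
```

Run:
```python
from h import *
where()
t=grab('top','top11');s=grab('side','side11')
im=np.hstack([cv2.resize(s['color'][110:210,150:240],None,fx=4.4,fy=4.4,interpolation=2),cv2.resize(t['color'][190:290,130:220],None,fx=4.4,fy=4.4,interpolation=2)])
cv2.imwrite('pics/c11.png',im)
for f in(s,t):
    P=pts(f);K=np.stack([(P-F)@nx,(P-F)@uy,(P-F)@nz],-1)
    q=K[(K[...,2]>.044)&(K[...,2]<.062)&(np.abs(K[...,0])<.03)&(np.abs(K[...,1])<.03)]
    print(len(q),np.percentile(q[:,2],[50,90]),cv2.minAreaRect((q[:,:2]*1000).astype(np.float32)))
```

```text
panel frame mm [  0.3  -1.5 177.9] F [-0.8 -0.8 -0.1] M [ 0.09  0.51 -0.06] j [-2.07  0.41  1.45  2.2  -0.02  0.55 -2.47] w 0.045173062283918014 16.95
85 [0.05105921 0.05455934] ((2.445301055908203, -1.501699447631836), (16.089433670043945, 45.275115966796875), 87.63935089111328)
112 [0.05104699 0.05339242] ((3.6620616912841797, -1.126145839691162), (14.556595802307129, 45.755313873291016), 88.98211669921875)
```

View pics/c11.png

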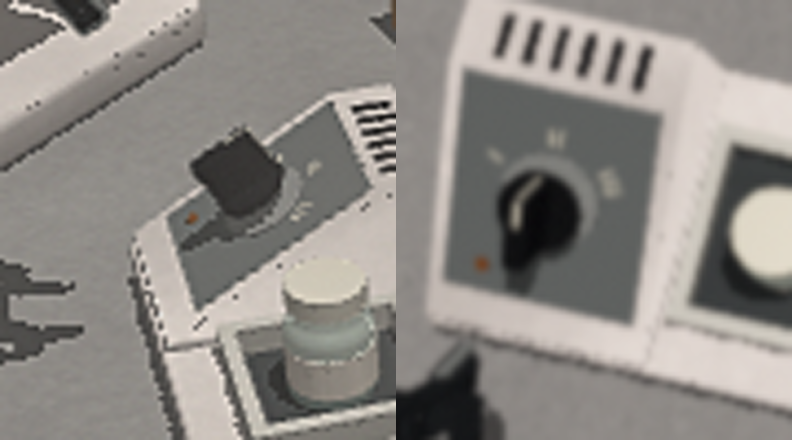

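View pics/side11.png

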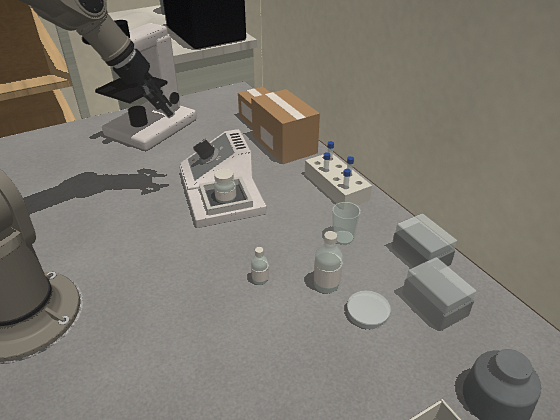

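Run:
```python
from h import *
P=pts(dict(np.load('top11.npz')));q=P[(P[...,2]>.104)&(P[...,2]<.118)&(np.hypot(P[...,0]-.536,P[...,1]-.121)<.04)]
print((q.max(0)+q.min(0))/2,np.median(q[:,2])); print(r.hand_in())
```

```text
[0.53769345 0.12056258 0.11056613] 0.11039528325291936
the job is handed in; nothing more can be done
None
```

The jar is standing in the well and the selector is at its second position, sprung out. I handed the job in at about 17 s of the 54 s allowed; hand-in gives no verdict.

- **Jar:** I gripped it by its straight side and lowered it slowly until I felt the floor (about 8 N). I then let go and backed straight up. In the last pictures its cap is centred within about 2 mm of the well's centre, and its top is at 0.110 m, as it should be for a jar standing upright on the floor.
- **Selector:** I gripped the bar, pushed the knob in about 7.7 mm (about 7 N against the spring), turned it 60° clockwise while held in, then eased it out and let go. In the last pictures the bar points up the slope within about 2.5°, and it stands at the same height off the panel as before the push.
- **Other glassware and dish:** they look unmoved in the last side view. I judged this by eye and did not measure it. The arm stopped clear of everything, with a measured force of about 1 N or less.
- **Disagreement:** my first camera estimate of the knob's axis was a few millimetres too far up the slope. Closing the fingers on the bar showed this, and I corrected for it before turning. A small offset remained and gave up to about 6 N of sideways force while I held the knob. That force went to zero when I let go.

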